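# Lock the heat-sink load into the bayonet socket

## Task

Fit the finned heat-sink load from the white dish into the bayonet socket on the grey power box: put its foot in, find the slots, push it in against the spring, twist it a quarter turn clockwise (seen from above) until it locks, and let go so that the spring holds it up in its lock. Do not force it, leave the silver switch lever as it is, and leave the radios and the mug where they stand.

Things in the scene. Friction and masses are not known exactly. Their poses are not given: they have to be found in the camera images.
- load_grip (a point): Grip point of the loose heat-sink load (about 160 g, upright in the dish), on its axis, 57 mm above its foot's underside. Head: square finned aluminium block 38 x 38 mm, 48 mm tall (20 mm above to 28 mm below this point); grip any two opposite flats, here or higher, to keep the fingertips off the collar. Its x axis runs through the two lugs (red-striped faces); half a turn makes no difference.
- load: The same load; origin at the centre of its foot's underside. Brass foot under the head: 26 mm diameter, 29 mm long, tapered to 20 mm over the last 4 mm. Two lugs stick out along its +x and -x, reaching 20 mm from the axis, 7 mm wide, 6 mm tall, undersides 9 mm above the foot's underside.
- socket (a point): Centre of the mouth (28.2 mm bore) of the fixed bayonet socket, on the top of its aluminium collar (60 mm diameter, 36 mm tall). z up. Two slots 10 mm wide for the lugs, marked by white bars, lie near its +x and -x but up to 0.4 rad to either side, as the collar is clamped askew: not measured, feel (or look) for them. With the lugs lying on the collar's top, load_grip is 48 mm above this point.
- socket_seat (a point): Socket axis at the collar's foot, 36 mm under socket. Inside, over the slots the foot meets a spring plunger (load_grip 41 mm above socket; 2.5 N, then 0.5 N more per mm) and bottoms hard at 28 mm. Below 32 mm the lugs clear the lip and turn clockwise from above, to pockets 90 degrees from the slots (stop 5 degrees on); let up there they rise: locked, at 36 mm. The other way is blocked.
- box: Fixed grey power box, 130 x 200 mm, 40 mm tall, turned a little on the desk; origin under its centre on the desk. It carries the collar (axis 40 mm from its centre towards its -y) and the switch. More than 60 N between load and socket (pressing, or twisting hard on the stop) damages the socket.
- switch (a joint): Silver toggle lever (35 mm long) on the power box, 100 mm from the socket on the +y side of socket. 0 = off, leaning to -x of the box; grows to 0.9 rad as it swings over. Must stay off.
- dish: White ceramic dish, loose, 124 mm across the rim, 16 mm tall, inner floor 6 mm above the desk. Origin under its centre.
- radio_red: Red handheld radio standing on the lowest step of the wooden rack, 56 x 34 x 105 mm plus antenna; origin under its centre.
- radio_black: Black handheld radio on the middle step, same size.
- radio_grey: Grey handheld radio on the top step, same size; antenna tips up to 0.28 m above the desk.
- mug: Blue ceramic mug, loose, 76 mm across, 88 mm tall; origin under its centre, handle towards its +y.
Not all that is in view belongs to the job. There is more than one size of the load; the one meant has the size given above.

How it is judged:
On the way:
1. the load's lugs have gone down into the slots of the socket (horizontal distance between load_grip and socket below 0.008 m and z of load_grip in the frame of socket below 0.043 m), for 0.1 s.
At the end, for the whole second after the job is handed in: The load is locked and released: load_grip 33.8 to 38.5 mm above the socket's mouth and within 6 mm of its axis, lug axis more than 0.85 rad from the socket's x axis, upright within 0.14 rad, at rest; the switch is still off (z of load_grip in the frame of socket between 0.0338 and 0.0385 m and horizontal distance between load_grip and socket below 0.006 m and angle between the x axis of load_grip and the x axis of socket, either way round above 0.85 rad and angle between load_grip's own z axis and vertical below 0.14 rad and linear speed of load below 0.01 m/s and value of joint switch below 0.2 rad); the robot touches nothing.
It fails at once if the load is pressed on the socket or box with more than 60 N (contact force between load and box above 60 N).
It fails at once if the switch lever is moved (value of joint switch above 0.2 rad).
It fails at once if a radio or the mug is moved by more than 20 mm (distance of any of radio_red, radio_black, radio_grey, mug from where it was at the start of the episode above 0.02 m).
It also fails if it takes over 64 s, if anything falls off the work surface, if the arm or the gripper's body presses on something with over 40 N, if the wrist force passes 120 N, or if a joint passes its speed limit or range.

## Robot

A 7-joint arm with a two-finger parallel gripper is mounted at the origin on the work surface. World frame = base frame: x ahead of the robot, y to its left, z up, the work surface at z = 0. Lengths are in m, angles in rad, forces in N, time in s.
With the tool pointing down it reaches from about 0.4 to 0.85 m from the base axis. Payload 10.4 kg.
Tool frame: the origin (TCP) lies midway between the tips of the shut fingers; the grasp point (between the pads) lies 19 mm behind it; z points along the fingers, y is the line along which they close (so a half turn about z gives the same grasp; the last joint's range is limited). The gripper opens to 87 mm and grips with 3 to 60 N. Pads are 19 mm wide; open, the fingers measure 117 mm over their backs; the gripper's body (75 mm by 190 mm) begins 51 mm behind the grasp point.
Start: joints at [1.18, 0.332, -0.065, 1.46, 0.022, 1.35, -0.088], TCP at [0.225, -0.583, 0.223] pointing down, gripper open.
Joint ranges: [-2.6, 2.6], [-0.5, 2.12], [-1.47, 1.34], [0.16, 2.42], [-1.27, 4.41], [0.06, 2.06], [-2.6, 2.6]. Speed limits (rad/s): [2.22, 2.22, 2.79, 2.79, 3.14, 3.14, 3.14].

## Interface

Orientations are given as a unit quaternion [x, y, z, w].
In Python, from bench import r gives the robot as it stands.
- The arm moves only by the tool arm_command, never from a script. Its arguments are lists of equal length, an entry for each row: "xyz": the shift along the world's x, y, z in m, a list of three; "rot": the turn, a rotation vector about the world's x, y, z in rad, a list of three. In form: {"xyz": [[tx, ty, tz], ...], "rot": [[ax, ay, az], ...]}. A call has 1 to 20 rows; each row is the pose to reach, as a shift and turn from the pose commanded when the call began; what a row does not reach only later rows make up. A row lasts 1/12 s, in which the tool goes at most 41.7 mm and 7.16 degrees, less where a joint would pass 70% of its speed; a pose out of reach is approached as far as the arm can. A call with a gripper value outside its range is refused whole. "grip" is the opening, from 0 (shut) to 1 (fully open), set as the call begins (left out, the last holds). The fingers move at their own pace and stop on an object; "squeeze" is the grip in N (left out, the last holds). Time passes only in rows, so rows that repeat a pose let the fingers close. It gives the time, the measured TCP pose, the force, the opening and the grip force at its end, in the units of the state.
- r.read_state(): the state, without advancing time (a new reading comes with each control period).
- r.camera(name): name is "scene" or "top"; returns the picture (480x640x3 uint8, red, green, blue); there is no depth.
- r.camera_model(name): a dict with "fx", "fy", "cx", "cy" (pixels), "k1" (the pictures are not rectified: a ray, as slopes to the right and down, at radius r is drawn at 1 + k1 r^2 times it, then the intrinsics apply), "T" (4x4, takes a point from camera to world coordinates). Camera axes: x right, y up, looking along -z (the intrinsics and any distortion apply to the point x, -y, -z); pixel columns grow to the right and rows downward; lengths in m; the calibration is good to about 2 mm. A picture is of the moment at which its call begins. camera_model takes no time and is no camera call.
- r.close_job(): hands the job in; it is judged then, once.
Trained networks look in the newest picture that a camera, given by its name, has taken for a name from the list of things; names that differ only in an ending like _2 or _b are one class to them, and where a whole thing is asked for, a point or a joint stands for the part that bears it (a point fixed in the world has none). Each returns a list of dicts, best first, with "conf" (0 to 1); they miss things now and then, are a little off and sometimes report something else, mostly with a low value. They report only what shows in the picture. A call takes as long as a camera call. They do not tell look-alikes from the thing itself.
- r.look_for(label, camera): "at" ([x, y, z] in m, in the coordinates of the camera as it stood for that picture, good to about 4 mm: the middle of the surface that is visible of it).
- r.spot_point(label, camera): "at" ([x, y, z] in m, in the coordinates of the camera as it stood for that picture, good to about 4 mm: a listed point, or the origin of a listed thing).
The state is a dict: "time": time; "joint_positions": joint angles; "joint_vel": joint speeds; "joint_torque": joint torques, N m; "ee_pos": TCP position; "eef_rot": TCP orientation; "ft_force": force on the tool from outside, world axes, zero at the start; "torque": the same for the moment, N m; "width": finger opening in m; "grip_force": force on a finger pad.
Only numpy, scipy, OpenCV 4.12 (cv2) and the standard library are available. Lean on these libraries where they do the work, as an engineer would, in place of code of your own. Each camera call takes 0.05 s, during which the arm holds its last target. There are 200 camera calls.

## Working session

There is one attempt and no reset: what is moved stays moved. The work goes in short steps, Python scripts to look and compute and a tool call to move; the robot and the scene stay as the last step left them, time stands still between calls to the robot, and variables do not carry over. Pictures are saved under pics/ and viewed, at most 10 in all, crops included, and the job is handed in when it is done.

Besides the shell and the picture viewer there is one more tool, called as name(argument=value, ...), one argument or row to a line, values as JSON. arm_command: Moves the arm, as the interface text tells. Its arguments: {"type":"object","properties":{"xyz":{"type":"array"},"rot":{"type":"array"},"grip":{"type":"number"},"squeeze":{"type":"number"}},"required":["xyz","rot"]}

```bash
mkdir -p pics; ls
cat > h.py <<'E'
import numpy as np, cv2
from bench import r
def w(cam,p):
    T=np.array(r.camera_model(cam)["T"]); return (T@np.r_[p,1])[:3]
def px(cam,P):
    m=r.camera_model(cam); q=np.linalg.inv(np.array(m["T"]))@np.r_[P,1]
    a,b=q[0]/-q[2],-q[1]/-q[2]; s=1+m["k1"]*(a*a+b*b)
    return np.array([m["fx"]*a*s+m["cx"],m["fy"]*b*s+m["cy"]])
def ray(cam,u,v,z):
    m=r.camera_model(cam); a0,b0=(u-m["cx"])/m["fx"],(v-m["cy"])/m["fy"]; a,b=a0,b0
    for _ in range(20):
        s=1+m["k1"]*(a*a+b*b); a,b=a0/s,b0/s
    T=np.array(m["T"]); d=T[:3,:3]@[a,-b,-1]; o=T[:3,3]
    return o+d*(z-o[2])/d[2]
def shot(cam,name):
    im=r.camera(cam); cv2.imwrite(f"pics/{name}.png",im[:,:,::-1]); return im
E
python3 - <<'E'
from h import *
np.set_printoptions(precision=4,suppress=True)
for c in("scene","top"):
    shot(c,c+"1"); print(c,r.camera_model(c))
    for l in("load_grip","load","socket","box","switch","dish","mug"):
        for d in r.spot_point(l,c)[:4]:
            P=w(c,d["at"]); print(c,l,round(d["conf"],2),P,px(c,P))
s=r.read_state();print(s["time"],s["ee_pos"],s["eef_rot"],s["ft_force"])
E
```

```text
pics
scene {'fx': 567.1923676607802, 'fy': 567.1923676607802, 'cx': 322.4487736288144, 'cy': 235.60296095401264, 'k1': 0.05792985238423919, 'T': array([[ 0.8558, -0.2936,  0.426 ,  1.1114],
       [ 0.5172,  0.5036, -0.692 , -0.827 ],
       [-0.0114,  0.8125,  0.5828,  0.8388],
       [ 0.    ,  0.    ,  0.    ,  1.    ]])}
scene load_grip 0.9 [ 0.4096 -0.4241  0.0414] [111.7511 366.9934]
scene load_grip 0.84 [ 0.3197 -0.3327  0.0434] [115.7729 318.1632]
scene load_grip 0.65 [ 0.4378 -0.3113  0.0644] [165.6978 325.1005]
scene load 0.94 [ 0.3198 -0.3347  0.0014] [119.6277 333.8229]
scene load 0.81 [ 0.4341 -0.3152  0.0059] [167.9075 346.9799]
scene load 0.65 [ 0.4076 -0.4255  0.0035] [114.9181 381.0523]
scene socket 0.77 [0.5073 0.0914 0.0772] [308.3181 226.6493]
scene socket 0.33 [ 0.7386 -0.2312 -0.0039] [321.8055 383.1254]
scene box 0.66 [ 0.5059  0.1295 -0.0025] [316.8576 245.2971]
scene box 0.25 [0.4194 0.4281 0.0244] [345.4251 175.4765]Traceback (most recent call last):
  File "<stdin>", line 6, in <module>
ValueError: it knows: box, dish, load, load_grip, mug, radio_black, radio_grey, radio_red, socket, socket_seat
```

Run:
```python
from h import *
np.set_printoptions(precision=4,suppress=True)
for c in("top","scene"):
    shot(c,c+"1")
    for l in("load_grip","load","socket","socket_seat","box","dish","mug"):
        if c=="scene" and l in("load_grip","load","socket","box"): continue
        for d in r.spot_point(l,c)[:4]:
            P=w(c,d["at"]); print(c,l,round(d["conf"],2),P,px(c,P))
print(r.camera_model("top"))
s=r.read_state();print(s["time"],s["ee_pos"],s["eef_rot"],s["ft_force"])
```

```text
top load_grip 0.77 [ 0.4351 -0.3098  0.0602] [479.6986 283.1304]
top load_grip 0.63 [0.4199 0.4327 0.0201] [196.4511 283.4039]
top load_grip 0.51 [ 0.406  -0.4291  0.0393] [521.963  295.5945]
top load_grip 0.5 [ 0.3168 -0.3305  0.0439] [486.6971 329.7592]
top load 0.76 [ 0.433  -0.3166  0.0042] [475.796  285.7012]
top load 0.46 [ 0.317  -0.3344 -0.0003] [482.7815 329.4348]
top load 0.44 [ 0.4066 -0.4281 -0.0032] [515.4021 296.2677]
top socket 0.8 [0.5016 0.0935 0.076 ] [323.2317 253.1769]
top socket 0.75 [0.4193 0.499  0.0598] [167.0383 281.5521]
top socket_seat 0.63 [0.505  0.094  0.0385] [323.5309 254.031 ]
top box 0.59 [0.5015 0.1343 0.0046] [308.9841 256.8086]
top dish 0.91 [ 0.44   -0.2967 -0.0029] [467.7225 283.2107]
top dish 0.39 [0.5024 0.0944 0.0383] [323.3386 255.0249]
top mug 0.55 [ 0.738  -0.229   0.0024] [441.1708 176.449 ]
scene socket_seat 0.73 [0.5046 0.0893 0.0415] [307.2778 239.03  ]
scene dish 0.81 [ 0.4451 -0.2993 -0.0003] [178.2133 346.0983]
{'fx': 447.43220535412746, 'fy': 447.43220535412746, 'cx': 331.41196311388256, 'cy': 238.1927412754906, 'k1': -0.1095135691819986, 'T': array([[ 0.0254,  0.983 , -0.1818,  0.3328],
       [-0.9996,  0.0224, -0.0185,  0.0524],
       [-0.0142,  0.1822,  0.9832,  1.201 ],
       [ 0.    ,  0.    ,  0.    ,  1.    ]])}
0.85 [ 0.2248 -0.5832  0.2226] [0.9831 0.1829 0.     0.0001] [-0.1454  0.8593 -0.1575]
```

View pics/scene1.png

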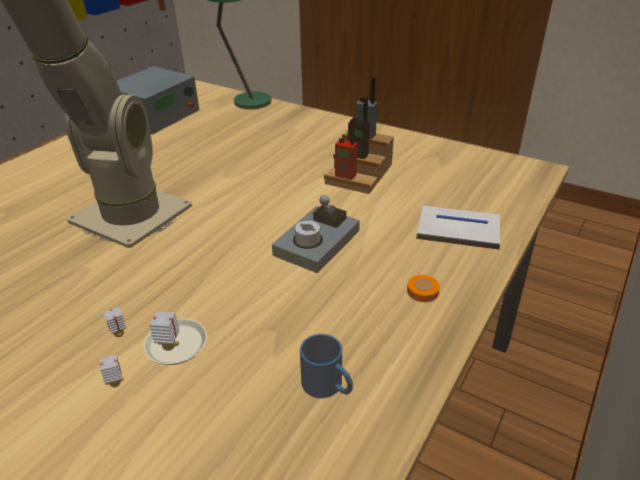

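View pics/top1.png

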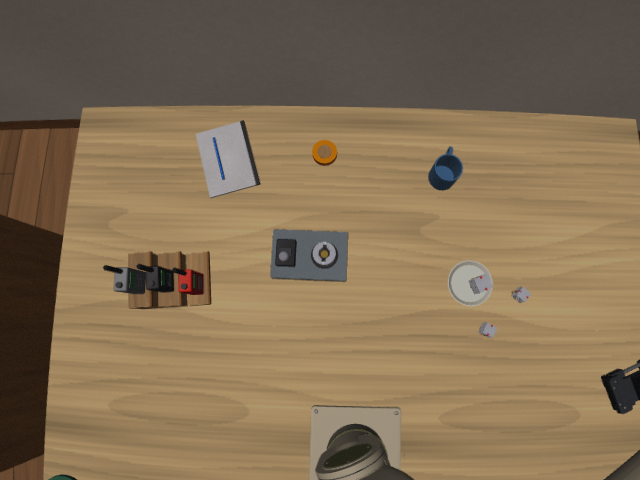

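Candidates for the load: the block in the dish (scene 165,328; top 480,284), and two smaller loose blocks (scene 115,320 and 111,369; top 488,329 and 522,295). The one in the dish is the largest and matches the description, so I choose it. One composite close crop should check the choice and show both angles.

Run:
```python
from h import *
t=cv2.imread("pics/top1.png");s=cv2.imread("pics/scene1.png")
def c(i,u,v,n,S): return cv2.resize(i[v-n:v+n,u-n:u+n],(S,S),interpolation=cv2.INTER_CUBIC)
a=np.hstack([c(t,480,284,15,400),c(t,324,254,15,400)])
b=np.hstack([c(s,165,328,22,200),c(s,308,235,20,200),c(t,500,305,35,200),c(s,130,340,40,200)])
cv2.imwrite("pics/crop1.png",np.vstack([a,b]))
```

```text
(no output)
```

View pics/crop1.png

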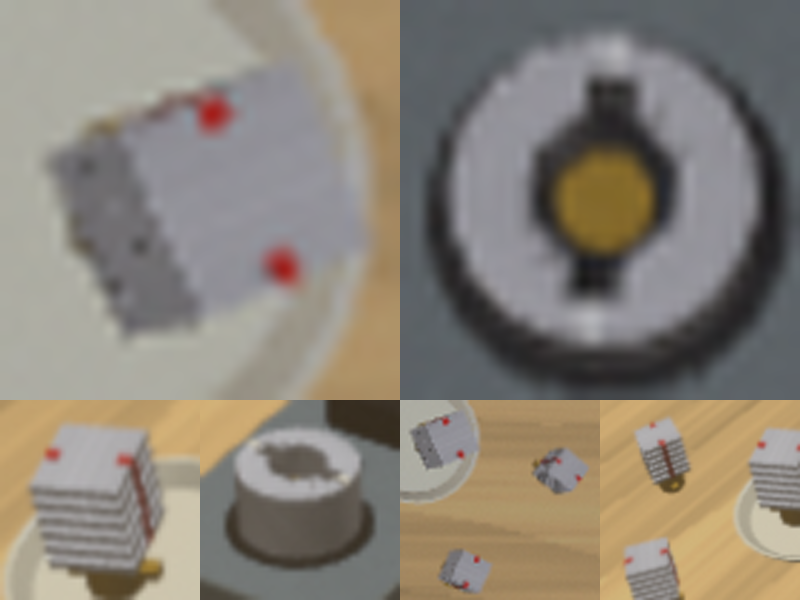

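The dish block is the big one, with red dots at top px (481.0,277.5) and (486.2,289.0). The socket's white bars are at about (324.9,242.8) and (323.3,263.2), with the collar centre near (324.2,253.5).

Run:
```python
from h import *
from scipy.spatial.transform import Rotation as R
np.set_printoptions(precision=4,suppress=True)
a,b=ray("top",481,277.5,.083),ray("top",486.15,289,.083)
print("load",(a+b)/2,np.linalg.norm(a-b),np.degrees(np.arctan2(*(a-b)[1::-1])))
a,b=ray("top",324.9,242.75,.076),ray("top",323.25,263.15,.076)
print("slots",(a+b)/2,np.linalg.norm(a-b),np.degrees(np.arctan2(*(a-b)[1::-1])))
print("collar",ray("top",324.2,253.5,.076))
# box edge corners in top: (273,231),(348,233) top-far; z=.04
g=lambda u,v:ray("top",u,v,.04)
print("box", [g(*p)[:2] for p in((273.5,230.5),(348.5,233),(346.5,281),(271,278))])
# top corners of head in scene crop: 
for u,v in((60,425),(150,430),(130,490),(30,487)): print(ray("scene",143+u*.22,306+(v-400)*.22,.083))
# scene collar top ellipse: crop x 235..362,y 428..502
print("collar scene",ray("scene",288+(298-200)*.2,215+(465-400)*.2,.076))
s=r.read_state()
print(R.from_quat(s["eef_rot"]).as_matrix(), s["ee_pos"],s["width"])
```

```text
load [ 0.433  -0.3125  0.083 ] 0.03134277591195347 23.317581079076703
slots [0.5024 0.0913 0.076 ] 0.052600767667889965 -2.9555657899434884
collar [0.5009 0.091  0.076 ]
box [array([0.5648, 0.2288]), array([0.5625, 0.0295]), array([0.4355, 0.0323]), array([0.4383, 0.2292])]
[ 0.412  -0.3057  0.083 ]
[ 0.447  -0.2889  0.083 ]
[ 0.4648 -0.3196  0.083 ]
[ 0.4281 -0.3389  0.083 ]
collar scene [0.5078 0.0873 0.076 ]
[[ 0.9331  0.3596  0.0001]
 [ 0.3596 -0.9331 -0.0001]
 [ 0.      0.0001 -1.    ]] [ 0.2248 -0.5832  0.2226] 0.08700250733980469
```

arm_command(
  xyz=[
    [0.02, 0.025, 0],
    [0.05, 0.06, 0],
    [0.08, 0.1, 0],
    [0.11, 0.14, 0],
    [0.14, 0.18, -0.01],
    [0.17, 0.215, -0.03],
    [0.195, 0.25, -0.05],
    [0.211, 0.271, -0.073],
    [0.211, 0.271, -0.073],
    [0.211, 0.271, -0.073],
    [0.211, 0.271, -0.073],
    [0.211, 0.271, -0.073],
    [0.211, 0.271, -0.073],
    [0.211, 0.271, -0.073],
    [0.211, 0.271, -0.073],
    [0.211, 0.271, -0.073],
    [0.211, 0.271, -0.073],
    [0.211, 0.271, -0.073],
  ],
  rot=[
    [0, 0, 0.1],
    [0, 0, 0.2],
    [0, 0, 0.3],
    [0, 0, 0.4],
    [0, 0, 0.5],
    [0, 0, 0.6],
    [0, 0, 0.7],
    [0, 0, 0.8],
    [0, 0, 0.9],
    [0, 0, 1.0],
    [0, 0, 1.1],
    [0, 0, 1.2],
    [0, 0, 1.3],
    [0, 0, 1.4],
    [0, 0, 1.5],
    [0, 0, 1.62],
    [0, 0, 1.62],
    [0, 0, 1.62],
  ],
  grip=1,
)

```text
time: 2.35
ee_pos: [0.4357, -0.3123, 0.1496]
eef_rot: [0.547, 0.837, 0.0, 0.0]
ft_force: [-0.6, -0.7, 0.4]
width: 0.087
grip_force: 0.0
```

Run:
```python
from h import *
from scipy.spatial.transform import Rotation as R
np.set_printoptions(precision=4,suppress=True)
s=r.read_state()
M=R.from_quat(s["eef_rot"]).as_matrix();print(np.degrees(np.arctan2(M[1,1],M[0,1])), s["ee_pos"],s["width"],s["joint_positions"],s["ft_force"])
a=shot("scene","s2")
print(px("scene",[.436,-.312,.083]))
t=cv2.imread("pics/s2.png"); cv2.imwrite("pics/crop2.png",cv2.resize(t[260:390,80:270],(760,520),interpolation=cv2.INTER_CUBIC))
for d in r.spot_point("load_grip","scene")[:3]:print(d["conf"],w("scene",d["at"]))
```

```text
23.67042763078701 [ 0.4357 -0.3123  0.1496] 0.08697421773930472 [ 0.9428  0.2258 -0.4578  1.7713  0.1076  1.169   0.8661] [-0.5522 -0.6519  0.3941]
[163.0855 317.8976]
0.96 [ 0.3183 -0.333   0.0433]
0.78 [ 0.4107 -0.4246  0.0433]
0.6 [ 0.4336 -0.3121  0.0641]
```

View pics/crop2.png

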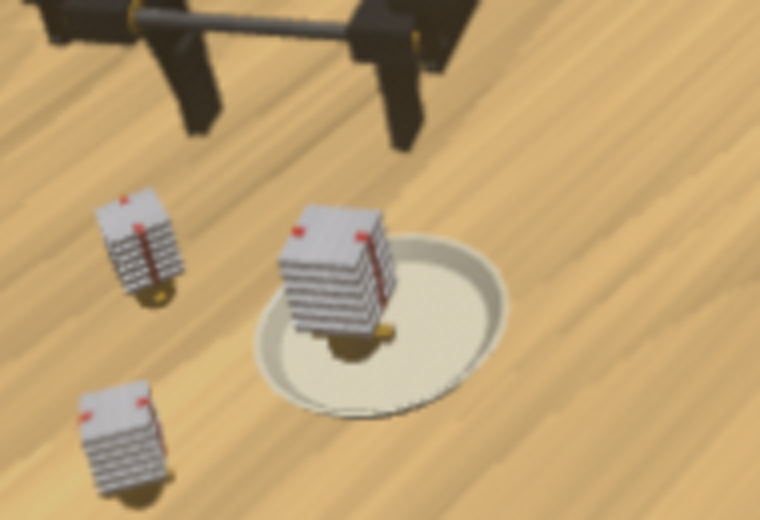

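The fingers straddle the load's red-striped faces, with the head top at crop (330,240). I'll descend and close.

arm_command(
  xyz=[
    [-0.001, 0, -0.02],
    [-0.001, 0, -0.045],
    [-0.001, 0, -0.065],
    [-0.001, 0, -0.08],
    [-0.001, 0, -0.09],
    [-0.001, 0, -0.098],
    [-0.001, 0, -0.1],
    [-0.001, 0, -0.1],
  ],
  rot=[
    [0, 0, 0],
    [0, 0, 0],
    [0, 0, 0],
    [0, 0, 0],
    [0, 0, 0],
    [0, 0, 0],
    [0, 0, 0],
    [0, 0, 0],
  ],
)

```text
time: 3.12
ee_pos: [0.4348, -0.3122, 0.0496]
eef_rot: [0.546, 0.838, 0.0, -0.0]
ft_force: [0.8, -0.5, 0.7]
width: 0.0873
grip_force: 0.0
```

arm_command(
  xyz=[
    [0, 0, 0],
    [0, 0, 0],
    [0, 0, 0],
    [0, 0, 0],
    [0, 0, 0],
    [0, 0, 0],
    [0, 0, 0],
    [0, 0, 0],
    [0, 0, 0],
    [0, 0, 0],
  ],
  rot=[
    [0, 0, 0],
    [0, 0, 0],
    [0, 0, 0],
    [0, 0, 0],
    [0, 0, 0],
    [0, 0, 0],
    [0, 0, 0],
    [0, 0, 0],
    [0, 0, 0],
    [0, 0, 0],
  ],
  grip=0,
  squeeze=30,
)

```text
time: 3.95
ee_pos: [0.4348, -0.3122, 0.0496]
eef_rot: [0.545, 0.838, 0.0, -0.0]
ft_force: [-0.3, 0.4, 0.7]
width: 0.0381
grip_force: 30.0
```

arm_command(
  xyz=[
    [0, 0, 0.01],
    [0, 0, 0.03],
    [0, 0, 0.06],
    [0, 0, 0.085],
    [0, 0.01, 0.1],
    [0.005, 0.035, 0.1],
    [0.01, 0.065, 0.1],
    [0.015, 0.1, 0.1],
    [0.02, 0.135, 0.1],
    [0.03, 0.17, 0.1],
    [0.035, 0.205, 0.1],
    [0.04, 0.24, 0.1],
    [0.05, 0.275, 0.1],
    [0.055, 0.31, 0.1],
    [0.06, 0.345, 0.1],
    [0.065, 0.37, 0.1],
    [0.07, 0.39, 0.1],
    [0.07, 0.4, 0.1],
    [0.07, 0.403, 0.1],
    [0.07, 0.403, 0.1],
  ],
  rot=[
    [0, 0, 0],
    [0, 0, 0],
    [0, 0, 0],
    [0, 0, 0],
    [0, 0, -0.03],
    [0, 0, -0.06],
    [0, 0, -0.1],
    [0, 0, -0.14],
    [0, 0, -0.18],
    [0, 0, -0.22],
    [0, 0, -0.26],
    [0, 0, -0.3],
    [0, 0, -0.34],
    [0, 0, -0.38],
    [0, 0, -0.41],
    [0, 0, -0.44],
    [0, 0, -0.46],
    [0, 0, -0.47],
    [0, 0, -0.47],
    [0, 0, -0.47],
  ],
)

```text
time: 5.62
ee_pos: [0.5045, 0.0914, 0.1499]
eef_rot: [0.725, 0.689, -0.0, -0.0]
ft_force: [-0.3, -0.5, -2.2]
width: 0.0377
grip_force: 30.0
```

Run:
```python
from h import *
from scipy.spatial.transform import Rotation as R
np.set_printoptions(precision=4,suppress=True)
s=r.read_state()
M=R.from_quat(s["eef_rot"]).as_matrix();print(np.degrees(np.arctan2(M[1,1],M[0,1])), s["ee_pos"],s["width"],s["joint_positions"],s["ft_force"],s["torque"])
shot("scene","s3");shot("top","t3")
for c in("scene","top"):
  for l in("load","load_grip","socket"):
    for d in r.spot_point(l,c)[:2]:print(c,l,d["conf"],w(c,d["at"]))
t=cv2.imread("pics/s3.png"); b=cv2.imread("pics/t3.png")
cv2.imwrite("pics/crop3.png",np.hstack([cv2.resize(t[180:270,260:360],(500,450),interpolation=cv2.INTER_CUBIC),cv2.resize(b[225:285,304:344],(300,450),interpolation=cv2.INTER_CUBIC)]))
```

```text
-2.928173490983399 [0.5045 0.0914 0.1499] 0.037667684077571074 [ 0.399   0.2144 -0.7377  1.8168  0.1561  1.1695 -0.4397] [-0.3423 -0.4896 -2.1634] [-0.0114 -0.0664  0.0472]
scene load 0.7 [ 0.4099 -0.4252  0.0024]
scene load 0.66 [ 0.3189 -0.336   0.0007]
scene load_grip 0.95 [ 0.4084 -0.4259  0.0423]
scene load_grip 0.63 [ 0.3168 -0.3354  0.0419]
scene socket 0.83 [0.5051 0.0945 0.0756]
top load 0.68 [ 0.3159 -0.3357  0.0005]
top load 0.45 [ 0.4086 -0.4266 -0.0006]
top load_grip 0.53 [ 0.3162 -0.3317  0.0425]
top load_grip 0.45 [ 0.4091 -0.426   0.0415]
```

View pics/crop3.png

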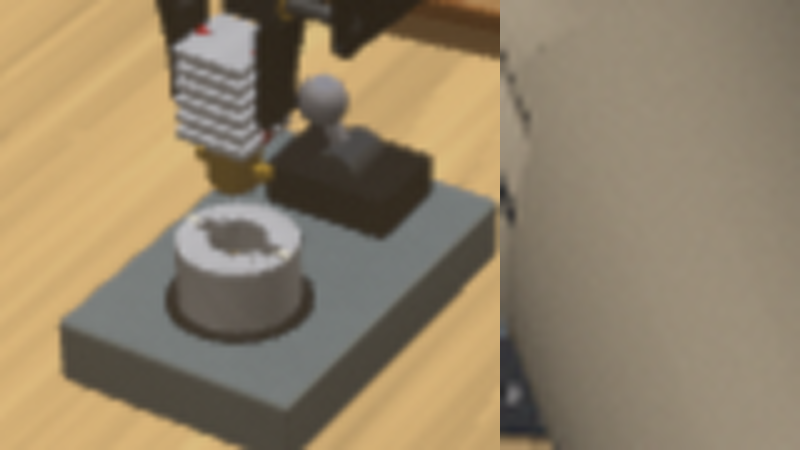

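Scene crop: load hangs upright above the socket, foot underside near crop (233,190), socket mouth near (237,238), lug tips at (200,152) and (262,170). I'll overlay the predicted outlines to compare offsets in the same camera.

```bash
cat > ov.py <<'E'
from h import *
def overlay(src,out,circ,lines,u0,v0,W,H,k):
    t=cv2.imread(src); o=cv2.resize(t[v0:v0+H,u0:u0+W],(W*k,H*k),interpolation=cv2.INTER_CUBIC)
    f=lambda P:tuple(int(x) for x in ((px("scene",P)-[u0,v0]+.5)*k))
    a=np.linspace(0,2*np.pi,60)
    for (c,R,col) in circ: cv2.polylines(o,[np.array([f([c[0]+R*np.cos(x),c[1]+R*np.sin(x),c[2]]) for x in a])],1,col,1)
    for (p,q,col) in lines: cv2.line(o,f(p),f(q),col,1)
    cv2.imwrite(out,o)
E
python3 - <<'E'
from ov import *
S=np.array([.5045,.0915,.076]); L=np.array([.5045,.0914,.107])
th=np.radians(-3); d=np.array([np.cos(th),np.sin(th),0]); z=np.array([0,0,1])
n=np.array([-d[1],d[0],0])
hd=[L+z*.077+.019*(a*d+b*n) for a,b in((1,1),(1,-1),(-1,-1),(-1,1))]
G=(0,255,0);Rd=(0,0,255)
overlay("pics/s3.png","pics/ov3.png",[(S,.03,G),(S,.0141,G),(L,.01,Rd)],
 [(S-.03*d,S+.03*d,G),(L+z*.012-.02*d,L+z*.012+.02*d,Rd)]+[(hd[i],hd[(i+1)%4],Rd) for i in range(4)],275,180,56,75,10)
i=cv2.imread("pics/ov3.png");cv2.imwrite("pics/ov3.png",i[:600])
E
```

```text
(no output)
```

View pics/ov3.png

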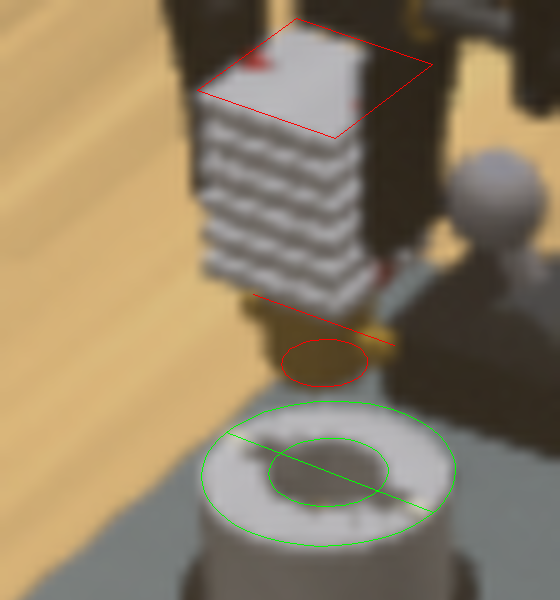

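The overlay agrees to about 1 mm: collar rim, slot line (262,447)–(395,497), foot and head all match. I'll lower gently.

arm_command(
  xyz=[
    [0, 0, -0.005],
    [0, 0, -0.012],
    [0, 0, -0.019],
    [0, 0, -0.025],
    [0, 0, -0.029],
    [0, 0, -0.032],
    [0, 0, -0.034],
    [0, 0, -0.036],
    [0, 0, -0.036],
  ],
  rot=[
    [0, 0, 0],
    [0, 0, 0],
    [0, 0, 0],
    [0, 0, 0],
    [0, 0, 0],
    [0, 0, 0],
    [0, 0, 0],
    [0, 0, 0],
    [0, 0, 0],
  ],
)

```text
time: 6.77
ee_pos: [0.5047, 0.0908, 0.1133]
eef_rot: [0.726, 0.688, -0.0, -0.0]
ft_force: [-0.9, 0.3, -1.8]
width: 0.0378
grip_force: 30.0
```

arm_command(
  xyz=[
    [0, 0, -0.001],
    [0, 0, -0.002],
    [0, 0, -0.003],
    [0, 0, -0.004],
    [0, 0, -0.005],
    [0, 0, -0.005],
  ],
  rot=[
    [0, 0, 0],
    [0, 0, 0],
    [0, 0, 0],
    [0, 0, 0],
    [0, 0, 0],
    [0, 0, 0],
  ],
)

```text
time: 7.27
ee_pos: [0.5047, 0.0908, 0.1084]
eef_rot: [0.726, 0.688, -0.0, -0.0]
ft_force: [0.4, -0.3, -2.1]
width: 0.0377
grip_force: 30.0
```

arm_command(
  xyz=[
    [0, 0, -0.001],
    [0, 0, -0.002],
    [0, 0, -0.003],
    [0, 0, -0.004],
    [0, 0, -0.005],
    [0, 0, -0.005],
  ],
  rot=[
    [0, 0, 0],
    [0, 0, 0],
    [0, 0, 0],
    [0, 0, 0],
    [0, 0, 0],
    [0, 0, 0],
  ],
)

```text
time: 7.77
ee_pos: [0.5047, 0.0908, 0.1035]
eef_rot: [0.726, 0.688, 0.0, 0.0]
ft_force: [-1.1, 0.0, 0.8]
width: 0.0378
grip_force: 30.0
```

The plunger is felt at TCP z 0.1035, exactly where expected, so the lugs are in the slots.

arm_command(
  xyz=[
    [0, 0, -0.001],
    [0, 0, -0.002],
    [0, 0, -0.003],
    [0, 0, -0.004],
    [0, 0, -0.005],
    [0, 0, -0.006],
    [0, 0, -0.007],
    [0, 0, -0.008],
    [0, 0, -0.009],
    [0, 0, -0.01],
    [0, 0, -0.0105],
    [0, 0, -0.011],
    [0, 0, -0.011],
  ],
  rot=[
    [0, 0, 0],
    [0, 0, 0],
    [0, 0, 0],
    [0, 0, 0],
    [0, 0, 0],
    [0, 0, 0],
    [0, 0, 0],
    [0, 0, 0],
    [0, 0, 0],
    [0, 0, 0],
    [0, 0, 0],
    [0, 0, 0],
    [0, 0, 0],
  ],
)

```text
time: 8.85
ee_pos: [0.5048, 0.0908, 0.0926]
eef_rot: [0.726, 0.688, 0.0, 0.0]
ft_force: [-2.1, 0.9, 6.1]
width: 0.038
grip_force: 30.0
```

Spring force ≈8.2 N gives grip height ≈29.6 mm, which is below the lip and above the bottom. Next is a trial clockwise twist.

arm_command(
  xyz=[
    [0, 0, 0],
    [0, 0, 0],
    [0, 0, 0],
    [0, 0, 0],
    [0, 0, 0],
    [0, 0, 0],
    [0, 0, 0],
  ],
  rot=[
    [0, 0, -0.05],
    [0, 0, -0.1],
    [0, 0, -0.15],
    [0, 0, -0.2],
    [0, 0, -0.25],
    [0, 0, -0.3],
    [0, 0, -0.3],
  ],
)

```text
time: 9.43
ee_pos: [0.5054, 0.091, 0.093]
eef_rot: [0.821, 0.571, 0.001, 0.0]
ft_force: [-0.9, 0.1, 5.3]
width: 0.0379
grip_force: 30.0
```

Run:
```python
from h import *
s=r.read_state();print(s["ee_pos"],s["ft_force"],s["torque"],s["joint_positions"])
```

```text
[0.50543814 0.09096517 0.09302932] [-0.88477763  0.13915804  5.26667978] [0.05983325 0.11005807 0.02345708] [ 0.33648813  0.2750785  -0.67738209  1.87694583  0.19733618  1.05493769
 -0.77647253]
```

arm_command(
  xyz=[
    [0, 0, 0],
    [0, 0, 0],
    [0, 0, 0],
    [0, 0, 0],
    [0, 0, 0],
    [0, 0, 0],
    [0, 0, 0],
    [0, 0, 0],
    [0, 0, 0],
    [0, 0, 0],
    [0, 0, 0],
    [0, 0, 0],
    [0, 0, 0],
    [0, 0, 0],
    [0, 0, 0],
    [0, 0, 0],
  ],
  rot=[
    [0, 0, -0.08],
    [0, 0, -0.16],
    [0, 0, -0.24],
    [0, 0, -0.32],
    [0, 0, -0.4],
    [0, 0, -0.48],
    [0, 0, -0.56],
    [0, 0, -0.64],
    [0, 0, -0.72],
    [0, 0, -0.8],
    [0, 0, -0.88],
    [0, 0, -0.96],
    [0, 0, -1.04],
    [0, 0, -1.12],
    [0, 0, -1.18],
    [0, 0, -1.18],
  ],
)

```text
time: 10.77
ee_pos: [0.5056, 0.0908, 0.0931]
eef_rot: [1.0, 0.017, 0.001, 0.0]
ft_force: [-0.4, -0.4, 6.3]
width: 0.0382
grip_force: 30.0
```

Run:
```python
from h import *
from scipy.spatial.transform import Rotation as R
s=r.read_state();M=R.from_quat(s["eef_rot"]).as_matrix();print(np.degrees(np.arctan2(M[1,1],M[0,1])),s["ee_pos"],s["ft_force"],s["torque"],s["joint_positions"])
```

```text
-88.07127494927585 [0.50558394 0.09077467 0.09306661] [-0.40732783 -0.37030951  6.26229843] [-0.14857057  0.07575268 -0.04830638] [ 0.19858135  0.24756353 -0.51859869  1.8833656   0.14158993  1.04474643
 -1.91516486]
```

arm_command(
  xyz=[
    [0, 0, 0],
    [0, 0, 0],
    [0, 0, 0],
    [0, 0, 0],
  ],
  rot=[
    [0, 0, -0.03],
    [0, 0, -0.06],
    [0, 0, -0.09],
    [0, 0, -0.09],
  ],
)

```text
time: 11.1
ee_pos: [0.5056, 0.0908, 0.0931]
eef_rot: [1.0, -0.027, 0.001, -0.0]
ft_force: [0.5, -0.0, 5.5]
width: 0.0378
grip_force: 30.0
```

Run:
```python
from h import *
s=r.read_state();print(s["ee_pos"],s["ft_force"],s["torque"])
```

```text
[0.50561252 0.09075957 0.09309454] [ 0.47622265 -0.02099224  5.49130758] [-0.12039813  0.09387992  0.04084175]
```

arm_command(
  xyz=[
    [0, 0, 0.001],
    [0, 0, 0.002],
    [0, 0, 0.003],
    [0, 0, 0.004],
    [0, 0, 0.005],
    [0, 0, 0.005],
  ],
  rot=[
    [0, 0, 0],
    [0, 0, 0],
    [0, 0, 0],
    [0, 0, 0],
    [0, 0, 0],
    [0, 0, 0],
  ],
)

```text
time: 11.6
ee_pos: [0.5054, 0.0908, 0.098]
eef_rot: [1.0, -0.026, 0.001, -0.0]
ft_force: [2.3, 0.2, 2.9]
width: 0.0377
grip_force: 30.0
```

Run:
```python
from h import *
s=r.read_state();print(s["ee_pos"],s["ft_force"],s["torque"])
```

```text
[0.50539537 0.09076414 0.09796386] [2.2796642  0.20367559 2.87376244] [-0.02121561 -0.69217538 -0.04931765]
```

The load rose past the lip (z 0.098, about 35–36 mm), so the lugs are in the pockets. Releasing now.

arm_command(
  xyz=[
    [0, 0, 0],
    [0, 0, 0],
    [0, 0, 0],
    [0, 0, 0],
    [0, 0, 0],
    [0, 0, 0],
    [0, 0, 0],
    [0, 0, 0],
  ],
  rot=[
    [0, 0, 0],
    [0, 0, 0],
    [0, 0, 0],
    [0, 0, 0],
    [0, 0, 0],
    [0, 0, 0],
    [0, 0, 0],
    [0, 0, 0],
  ],
  grip=1,
)

```text
time: 12.27
ee_pos: [0.5047, 0.0908, 0.0975]
eef_rot: [1.0, -0.026, -0.0, 0.0]
ft_force: [0.2, -0.2, 0.1]
width: 0.0823
grip_force: 0.0
```

arm_command(
  xyz=[
    [0, 0, 0.01],
    [0, 0, 0.03],
    [0, 0, 0.06],
    [0, 0, 0.09],
    [0, 0, 0.12],
    [-0.03, -0.03, 0.14],
    [-0.06, -0.06, 0.15],
    [-0.08, -0.1, 0.15],
    [-0.1, -0.13, 0.15],
    [-0.1, -0.16, 0.15],
    [-0.1, -0.19, 0.15],
    [-0.1, -0.22, 0.15],
    [-0.1, -0.25, 0.15],
    [-0.1, -0.25, 0.15],
  ],
  rot=[
    [0, 0, 0],
    [0, 0, 0],
    [0, 0, 0],
    [0, 0, 0],
    [0, 0, 0],
    [0, 0, 0],
    [0, 0, 0],
    [0, 0, 0],
    [0, 0, 0],
    [0, 0, 0],
    [0, 0, 0],
    [0, 0, 0],
    [0, 0, 0],
    [0, 0, 0],
  ],
)

```text
time: 13.43
ee_pos: [0.4038, -0.1646, 0.2483]
eef_rot: [1.0, -0.029, 0.0, 0.001]
ft_force: [-0.7, -0.2, -1.1]
width: 0.0873
grip_force: 0.0
```

Run:
```python
from ov import *
shot("scene","s4");shot("top","t4")
for c in("scene","top"):
    for d in r.spot_point("load_grip",c)[:3]:print(c,d["conf"],w(c,d["at"]))
S=np.array([.5045,.0915,.076]); th=np.radians(-93); d=np.array([np.cos(th),np.sin(th),0]); n=np.array([-d[1],d[0],0])
H=S+[0,0,.056];hd=[H+.019*(a*d+b*n) for a,b in((1,1),(1,-1),(-1,-1),(-1,1))]
overlay("pics/s4.png","pics/ov4.png",[(S,.03,(0,255,0))],[(hd[i],hd[(i+1)%4],(0,0,255)) for i in range(4)],275,180,60,60,9)
b=cv2.imread("pics/t4.png");a=cv2.imread("pics/ov4.png")
cv2.imwrite("pics/ov4.png",np.hstack([a,cv2.resize(b[223:283,310:338],(252,540),interpolation=cv2.INTER_CUBIC)]))
```

```text
scene 0.95 [ 0.31820537 -0.33494308  0.04243111]
scene 0.86 [0.50277564 0.09144363 0.11127456]
scene 0.65 [ 0.4075143  -0.42725826  0.04084608]
top 0.76 [0.50488055 0.09495316 0.11152204]
```

View pics/ov4.png

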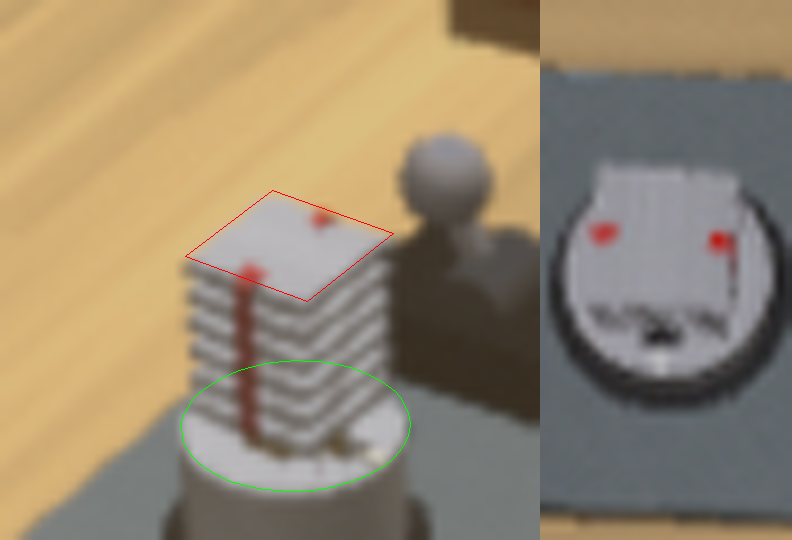

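The load sits upright with its top where the 36 mm lock height predicts (crop 290,245). The red dots lie across the slots, the lever is untouched and the robot is clear.

```bash
python3 -c "
from bench import r
print(r.close_job())"
```

```text
the job is handed in; nothing more can be done
None
```

The heat-sink load is in the socket, turned a quarter turn clockwise and released; the camera shows it upright at its lock height with the switch lever still off, and I handed the job in at about 14 s (no verdict was returned).

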